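# Touch-dry test of one sprayed ear-cup cover

## Robot

A 6-joint arm with a two-finger parallel gripper is mounted at the origin on a cart in front of the work surface, level with it; the furniture and walls round the work are solid. World frame = base frame: x ahead of the robot, y to its left, z up, the work surface at z = 0. Lengths are in m, angles in degrees, forces in N, time in s.
With the tool pointing down it reaches from about 0.4 to 0.825 m from the base axis. Payload 7 kg.
Tool frame: the origin (TCP) lies midway between the tips of the shut fingers; the grasp point (between the pads) lies 19 mm behind it; z points along the fingers, y is the direction in which the jaws open and shut (so a half turn about z gives the same grasp; the last joint's range is limited). The gripper opens to 88 mm and grips with 3 to 60 N. Pads are 19 mm wide; open, the fingers measure 130 mm over their backs; the gripper's body (78 mm by 193 mm) begins 47 mm behind the grasp point.
Start: joints at [-50.758, 20.546, 0.682, 0, -70.136, -16.507], TCP at [0.261, -0.623, 0.227] pointing down, gripper open.
Joint ranges: [-176.03, 176.03], [-82.01, 121.73], [-58.28, 71.71], [-173.87, 95.51], [-174.79, -0.11], [-173.66, 173.66]. Speed limits (degrees/s): [136.94, 136.94, 172.46, 180, 180, 180].

## Interface

Orientations are given as a 3x3 rotation matrix whose columns are the frame's x, y, z axes.
In Python, from rig import robot gives the robot as it stands. Calls block until the motion is done:
- robot.goto(position, orientation): joint-space move of the TCP to a pose.
- robot.servo_line(position, ori=None, speed=0.15): straight line of the TCP; ori=None keeps the orientation; speed is the mean speed in m/s.
- robot.movej(angles): joint-space move.
- robot.move_gripper(opening): opening from 0.0 (shut) to 1.0 (fully open); the grip force is fixed at half the most; returns when the fingers have stopped.
- robot.dwell(seconds).
- robot.ik(position, orientation): joint angles nearest the present ones, or None.
- robot.grab_frame(name): name is "scene" or "top"; returns (picture, depth): 384x512x3 uint8, red, green, blue; 384x512 float32, m along the optical axis (not along the pixel's ray), 0 where there is no reading.
- robot.camera_info(name): a dict with "vfov" (degrees; the focal length in pixels is half the picture's height over the tangent of half this angle, whatever the lens; pixels are square), "cx", "cy" (the principal point, pixels), "view" (4x4, takes a point from world to camera coordinates). Camera axes: x right, y down, z forward; pixel columns grow to the right and rows downward; lengths in m; the calibration is good to about 2 mm. A picture is of the moment at which its call begins. camera_info takes no time and is no camera call.
A pose or a line that the arm cannot do raises robot.Unreachable and nothing moves.
- robot.job_done(): hands the job in, once; it reports no verdict.
Readings, each from a call of its own:
- robot.read_t(): time.
- robot.read_qpos(): joint angles.
- robot.read_qvel(): joint speeds.
- robot.read_effort(): joint torques, N m.
- robot.read_position(): TCP position.
- robot.read_tcp_rot(): TCP orientation.
- robot.read_force(): force on the tool from outside, world axes, zero at the start.
- robot.read_ft_torque(): the same for the moment, N m.
- robot.read_grip_width(): opening from 0.0 (shut) to 1.0 (fully open).
Only numpy, scipy, OpenCV 4.12 (cv2) and the standard library are available. Lean on these libraries where they do the work, as an engineer would, in place of code of your own. Each camera call takes 0.05 s, during which the arm holds its last target.

## Task

Four sprayed helmet ear-cup covers are drying on sprung stands; test whether the green one is touch-dry. Rest the fingertips lightly on top of the green cover, just enough that it visibly sinks a little on its spring but stays well short of its stop, keep them there for a full second, then lift off and finish a hand's breadth clear of it. Do not grip, lift or shift its stand, and do not touch the red, blue and yellow covers, which are still wet, their stands or the paint jar.

Things in the scene. Friction and masses are not known exactly. Their poses are not given: they have to be found in the camera images.
- green_stand: loose drying stand that carries the green cover: round dark steel foot 76 mm across, 14 mm high, slim 15 mm aluminium stem, 101 mm tall in all, 0.7 kg or so. Origin at the centre of the foot's underside, z up along the stem. A fixed wall rack hangs beyond the work on the left: its lower board is 0.63 m above the bench and covers x over 0.65, y over 0.1; keep wrist and forearm clear of it (draw the arm in before swinging right from the start).
- green_top (a point): centre of the top of the green-painted round ear-cup cover, a shallow dome 62 mm across and 19 mm thick with a black rubber rim, nearly flat on top; 101 mm above the bench when untouched; z up. It sinks with the cover.
- green_cover (a joint): how far the green cover has sunk on its sprung stem, m: 0 untouched, 0.018 at the stop. The spring begins to give at about 1 N from above, then yields 2 mm per newton (5 mm takes about 3.5 N, 15 mm about 8.5 N), and lifts the cover back by itself.
- red_stand: loose drying stand that carries the red cover: round dark steel foot 76 mm across, 14 mm high, slim 15 mm aluminium stem, 101 mm tall in all, 0.7 kg or so. Origin at the centre of the foot's underside, z up along the stem.
- red_top (a point): centre of the top of the red-painted round ear-cup cover, a shallow dome 62 mm across and 19 mm thick with a black rubber rim, nearly flat on top; 101 mm above the bench when untouched; z up. It sinks with the cover.
- red_cover (a joint): how far the red cover has sunk on its sprung stem, m: 0 untouched, 0.018 at the stop. The spring begins to give at about 1 N from above, then yields 2 mm per newton (5 mm takes about 3.5 N, 15 mm about 8.5 N), and lifts the cover back by itself.
- blue_stand: loose drying stand that carries the blue cover: round dark steel foot 76 mm across, 14 mm high, slim 15 mm aluminium stem, 101 mm tall in all, 0.7 kg or so. Origin at the centre of the foot's underside, z up along the stem.
- blue_top (a point): centre of the top of the blue-painted round ear-cup cover, a shallow dome 62 mm across and 19 mm thick with a black rubber rim, nearly flat on top; 101 mm above the bench when untouched; z up. It sinks with the cover.
- blue_cover (a joint): how far the blue cover has sunk on its sprung stem, m: 0 untouched, 0.018 at the stop. The spring begins to give at about 1 N from above, then yields 2 mm per newton (5 mm takes about 3.5 N, 15 mm about 8.5 N), and lifts the cover back by itself.
- yellow_stand: loose drying stand that carries the yellow cover: round dark steel foot 76 mm across, 14 mm high, slim 15 mm aluminium stem, 101 mm tall in all, 0.7 kg or so. Origin at the centre of the foot's underside, z up along the stem.
- yellow_top (a point): centre of the top of the yellow-painted round ear-cup cover, a shallow dome 62 mm across and 19 mm thick with a black rubber rim, nearly flat on top; 101 mm above the bench when untouched; z up. It sinks with the cover.
- yellow_cover (a joint): how far the yellow cover has sunk on its sprung stem, m: 0 untouched, 0.018 at the stop. The spring begins to give at about 1 N from above, then yields 2 mm per newton (5 mm takes about 3.5 N, 15 mm about 8.5 N), and lifts the cover back by itself.
- grey_jar: loose small paint jar, white lid, grey paint, 52 mm across, 66 mm high; a bystander. Origin at the centre of its underside.
Things that resemble listed ones, but are neither listed nor needed, are in the scene too. Leave any pink look-alike of the green_stand alone. Leave any purple look-alike of the blue_stand alone.

How it is judged (in metres and radians):
On the way:
1. the fingertips rest on the green cover, which has sunk a little (1.5 to 15 mm), for 0.6 s on end (contact force between the fingers and green_stand above 0.2 N and value of joint green_cover between 0.0015 and 0.015 m), for 0.6 s.
At the end, for the whole second after the job is handed in: The green cover is back up (sunk less than 1.2 mm), the gripper has withdrawn (grasp point over 60 mm from the cover's top), all four stands are upright on the bench, green within 20 mm of where it stood, the others and the jar within 10 mm (value of joint green_cover below 0.0012 m and distance between the grasp point and green_top above 0.06 m and linear speed of green_stand below 0.02 m/s and angle between each of green_stand, red_stand, blue_stand, yellow_stand's own z axis and vertical below 0.15 rad and height (world z) of each of green_stand, red_stand, blue_stand, yellow_stand below 0.006 m and distance of each of red_stand, blue_stand, yellow_stand, grey_jar from where it was at the start of the episode below 0.01 m and distance of green_stand from where it was at the start of the episode below 0.02 m); the robot touches nothing.
It fails at once if the green cover is pushed hard: sunk more than 15 mm or pressed with more than 15 N (value of joint green_cover above 0.015 m or contact force between the fingers and green_stand above 15 N).
It fails at once if the green stand is lifted, tipped or shifted by more than 20 mm (height (world z) of green_stand above 0.006 m or not (angle between green_stand's own z axis and vertical below 0.15 rad) or distance of green_stand from where it was at the start of the episode above 0.02 m).
It fails at once if a wet cover, its stand or the jar is touched (contact force between any of the fingers, the arm and red_stand above 0.2 N or contact force between any of the fingers, the arm and blue_stand above 0.2 N or contact force between any of the fingers, the arm and yellow_stand above 0.2 N or contact force between any of the fingers, the arm and grey_jar above 0.2 N).
It fails at once if a wet cover's stand or the jar is disturbed by more than 10 mm (distance of any of red_stand, blue_stand, yellow_stand, grey_jar from where it was at the start of the episode above 0.01 m).
It also fails if it takes over 35 s, if anything falls off the work surface, if the arm or the gripper's body presses on something with over 40 N, if the wrist force passes 120 N, or if a joint passes its speed limit or range.

## Working session

There is one attempt and no reset: what is moved stays moved. The work goes in short steps, each a Python script; the robot and the scene stay as the last script left them, time stands still between calls to the robot, and variables do not carry over. Pictures are saved under pics/ and viewed, and the job is handed in when it is done.

```bash
mkdir -p pics; python3 - <<'E'
from rig import robot
import cv2,numpy as np,pickle
for n in("scene","top"):
    p,d=robot.grab_frame(n); i=robot.camera_info(n)
    cv2.imwrite(f"pics/{n}0.png",p[:,:,::-1]); np.savez(f"{n}0.npz",p=p,d=d,**i)
    print(n,i["vfov"],i["cx"],i["cy"],np.linalg.inv(i["view"]).round(3))
print(robot.read_t(),robot.read_position(),robot.read_force(),robot.read_grip_width()); print(robot.read_tcp_rot())
E
```

```text
scene 49.53680653385516 257.9839083668928 190.17046258559822 [[-0.82  -0.397  0.413  0.143]
 [-0.573  0.578 -0.582  0.431]
 [-0.007 -0.713 -0.701  0.702]
 [ 0.     0.     0.     1.   ]]
top 54.78390057075566 251.39264442587464 188.99797281325542 [[ 0.023 -0.984  0.175  0.346]
 [-1.    -0.025 -0.01  -0.058]
 [ 0.014 -0.175 -0.985  0.918]
 [ 0.     0.     0.     1.   ]]
0.1 [ 0.26066903 -0.62216476  0.22570807] [ 0.69481243  0.37449473 -1.14272859] 0.9996617749358251
[[-9.22358884e-01 -3.86333554e-01 -6.88181239e-04]
 [-3.86334150e-01  9.22357912e-01  1.34434253e-03]
 [ 1.15384781e-04  1.50583419e-03 -9.99998860e-01]]
```

View pics/scene0.png

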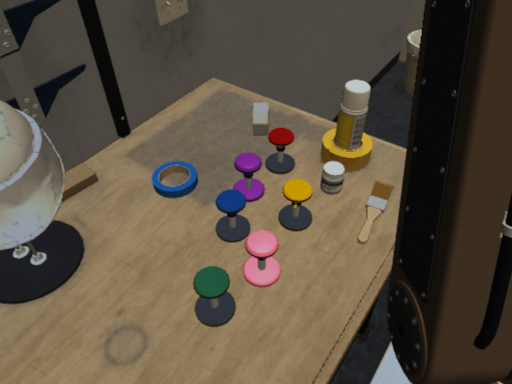

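View pics/top0.png

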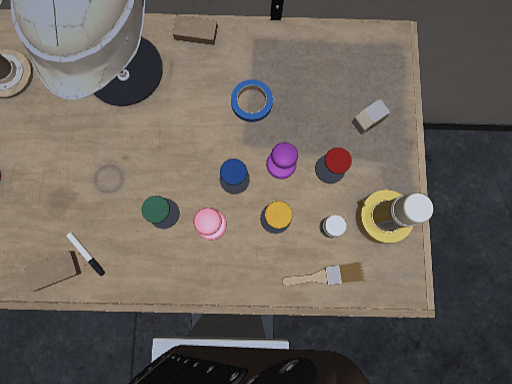

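The scene view shows the green cover at (212,282). The top view shows it at (156,209), with pink at (208,222), blue at (234,172), purple at (285,155), yellow at (278,214), red at (338,160) and the jar at (335,226). Next I'll measure positions.

```bash
cat > h.py <<'E'
import numpy as np,cv2
def pts(f):
    z=np.load(f); d=z["d"]; f=192/np.tan(np.radians(z["vfov"]/2))
    v,u=np.mgrid[:384,:512]
    P=np.stack([(u-z["cx"])/f*d,(v-z["cy"])/f*d,d,np.ones_like(d)],-1)@np.linalg.inv(z["view"]).T
    return z["p"],d,P[...,:3]
E
python3 - <<'E'
from h import *
H={"green":(65,90),"blue":(105,120),"purple":(135,155),"red":(0,4),"yellow":(18,25),"pink":(165,178)}
for n in("scene","top"):
    p,d,P=pts(n+"0.npz"); hsv=cv2.cvtColor(p,cv2.COLOR_RGB2HSV)
    tab=(np.abs(P[...,2])<.03)&(d>0); print(n,"table z",np.median(P[tab][:,2]))
    for c,(a,b) in H.items():
        m=(hsv[...,0]>=a)&(hsv[...,0]<=b)&(hsv[...,1]>80)&(d>0)&(P[...,2]>.075)&(P[...,2]<.125)&(P[...,0]<.75)
        k,l,s,_=cv2.connectedComponentsWithStats(m.astype(np.uint8))
        for i in range(1,k):
            if s[i,4]>100:
                q=P[l==i]; t=q[q[:,2]>np.percentile(q[:,2],30)]
                (e,ext,_)=cv2.minAreaRect(q[:,:2].astype(np.float32)); ce,r=cv2.minEnclosingCircle(q[:,:2].astype(np.float32))
                print(c,s[i],"bbox centre",np.round(e,4),"circ",np.round(ce,4),round(r,4),"median",np.median(t,0).round(4),"zmax",np.percentile(q[:,2],90).round(4))
    m=(hsv[...,1]<40)&(hsv[...,2]>150)&(P[...,2]>.05)&(P[...,2]<.08)&(d>0); 
    q=P[m]; print("jar",np.median(q,0).round(3))
# foot check for green in top
E
```

```text
scene table z 0.00022116313181158587
green [194 266  35  32 856] bbox centre [0.44   0.1529] circ [0.4402 0.1521] 0.0306 median [0.4409 0.1541 0.0993] zmax 0.1007
blue [216 190  30  24 547] bbox centre [ 0.5319 -0.0177] circ [ 0.5308 -0.0186] 0.0305 median [ 0.5303 -0.0169  0.0991] zmax 0.1007
purple [234 153  27  21 427] bbox centre [ 0.5727 -0.1349] circ [ 0.5727 -0.1356] 0.0308 median [ 0.5722 -0.1327  0.0989] zmax 0.1006
red [268 128  26  19 347] bbox centre [ 0.5639 -0.2571] circ [ 0.5643 -0.2582] 0.0309 median [ 0.5635 -0.2561  0.0986] zmax 0.1003
yellow [335 117  19  25 285] bbox centre [ 0.4542 -0.3609] circ [ 0.4515 -0.3685] 0.0272 median [ 0.4453 -0.3556  0.1083] zmax 0.1201
yellow [282 179  30  24 553] bbox centre [ 0.4363 -0.1219] circ [ 0.4371 -0.1219] 0.0316 median [ 0.435  -0.1202  0.0988] zmax 0.1004
pink [245 230  33  29 682] bbox centre [0.4164 0.037 ] circ [0.4167 0.0364] 0.0304 median [0.4184 0.0363 0.0992] zmax 0.1008
jar [ 0.669 -0.325  0.066]
top table z 0.0011816216951454628
green [142 196  27  27 565] bbox centre [0.4423 0.1475] circ [0.4428 0.1465] 0.0301 me
[... 154 characters left out ...]
1004] zmax 0.1019
purple [271 143  27  25 531] bbox centre [ 0.574  -0.1397] circ [ 0.5748 -0.1399] 0.0307 median [ 0.5763 -0.1388  0.1006] zmax 0.1023
red [325 147  27  26 539] bbox centre [ 0.5658 -0.263 ] circ [ 0.5666 -0.2637] 0.0306 median [ 0.5662 -0.264   0.1006] zmax 0.1025
yellow [378 199  14  23 146] bbox centre [ 0.4526 -0.362 ] circ [ 0.4515 -0.3669] 0.023 median [ 0.448  -0.359   0.1087] zmax 0.121
yellow [265 201  28  27 587] bbox centre [ 0.4379 -0.1283] circ [ 0.4384 -0.1278] 0.0311 median [ 0.4388 -0.1283  0.1003] zmax 0.1023
pink [194 208  27  27 146] bbox centre [0.4185 0.0309] circ [0.42   0.0309] 0.0311 median [0.4281 0.0283 0.0967] zmax 0.0987
jar [ 0.674 -0.336  0.068]
```

The height of 0.100–0.102 and radius of about 31 mm match the cover. The two cameras differ by about 5 mm in y, so I'll use the mean (0.441, 0.150) and check it later with the gripper in view. Before moving I'll check for tall obstacles and plan the IK.

```bash
python3 - <<'E'
from h import *
from rig import robot
for n in("scene","top"):
    p,d,P=pts(n+"0.npz"); 
    m=(d>0)&(P[...,2]>.13)&(P[...,0]>.3)&(P[...,0]<1)&(abs(P[...,1])<.5)
    q=P[m]; g=(q[:,:2]//.1).astype(int)
    for k in np.unique(g,axis=0):
        s=q[(g==k).all(1)]
        if len(s)>15: print(n,k*.1,len(s),s.min(0).round(2),s.max(0).round(2))
def R(a):
    c,s=np.cos(a),np.sin(a); return np.array([[c,s,0],[s,-c,0],[0,0,-1.]])
for a in range(0,360,30):
    for z in(.25,.1):
        q=robot.ik([.441,.15,z],R(np.radians(a))); print(a,z,None if q is None else np.round(q,0))
a0=np.arctan2(-.386,-.922)
print(np.degrees(a0),robot.ik([.19,-.44,.35],R(a0)))
E
```

```text
scene [ 0.4 -0.5] 48 [ 0.42 -0.41  0.2 ] [ 0.47 -0.4   0.21]
scene [ 0.4 -0.4] 1027 [ 0.41 -0.4   0.13] [ 0.47 -0.35  0.21]
scene [0.6 0.2] 3132 [0.64 0.21 0.22] [0.7  0.3  0.32]
scene [0.6 0.3] 1059 [0.64 0.3  0.22] [0.68 0.34 0.29]
scene [0.7 0.1] 689 [0.71 0.16 0.22] [0.8  0.2  0.34]
scene [0.7 0.2] 2079 [0.7  0.2  0.23] [0.8  0.28 0.35]
scene [0.8 0.1] 101 [0.8  0.16 0.25] [0.86 0.2  0.34]
scene [ 0.9 -0.5] 577 [ 0.99 -0.5   0.13] [ 1.   -0.4   0.28]
scene [ 0.9 -0.4] 1076 [ 0.98 -0.4   0.13] [ 1.   -0.3   0.31]
scene [ 0.9 -0.3] 1130 [ 1.   -0.3   0.13] [ 1.   -0.2   0.34]
scene [ 0.9 -0.2] 2457 [ 0.97 -0.2   0.13] [ 1.   -0.1   0.37]
scene [ 0.9 -0.1] 2583 [ 0.98 -0.1   0.13] [ 1.  -0.   0.4]
scene [0.9 0. ] 4322 [0.97 0.   0.13] [1.   0.1  0.41]
scene [0.9 0.1] 432 [0.98 0.1  0.2 ] [1.   0.13 0.33]
top [ 0.3 -0.2] 77 [ 0.3  -0.11  0.76] [ 0.31 -0.1   0.78]
top [ 0.3 -0.1] 2156 [ 0.3  -0.1   0.72] [ 0.31 -0.08  0.79]
top [ 0.4 -0.5] 199 [ 0.42 -0.42  0.16] [ 0.47 -0.4   0.21]
top [ 0.4 -0.4] 1054 [ 0.41 -0.4   0.13] [ 0.48 -0.36  0.21]
top [0.6 0.2] 2093 [0.64 0.2  0.22] [0.7  
[... 672 characters left out ...]
 0.25 [  43.   -1.  -22.    0.  -68. -163.]
150 0.1 [  43.    8.  -35.    0.  -47. -163.]
180 0.25 [  43.   -1.  -22.    0.  -68. -133.]
180 0.1 [  43.    8.  -35.    0.  -47. -133.]
210 0.25 [  43.   -1.  -22.    0.  -68. -103.]
210 0.1 [  43.    8.  -35.    0.  -47. -103.]
240 0.25 [ 43.  -1. -22.   0. -68. -73.]
240 0.1 [ 43.   8. -35.   0. -47. -73.]
270 0.25 [ 43.  -1. -22.   0. -68. -43.]
270 0.1 [ 43.   8. -35.   0. -47. -43.]
300 0.25 [ 43.  -1. -22.   0. -68. -13.]
300 0.1 [ 43.   8. -35.   0. -47. -13.]
330 0.25 [ 43.  -1. -22.   0. -68.  17.]
330 0.1 [ 43.   8. -35.   0. -47.  17.]
-157.28312828384708 [-43.0542704   -1.78563717 -10.7285635    0.         -81.05707367
 -24.22885788]
```

The only tall items are the spray can (0.45, −0.38, 0.21 high), the helmet (x > 0.64) and the rack. I'll shut the fingers, draw in and up, swing at z 0.35, then check the tip position by camera.

```bash
cat >> h.py <<'E'
def R(a):
    a=np.radians(a); c,s=np.cos(a),np.sin(a); return np.array([[c,s,0],[s,-c,0],[0,0,-1.]])
E
python3 - <<'E'
from h import *
from rig import robot
robot.move_gripper(0.0); print(robot.read_t(),robot.read_grip_width())
robot.goto([.19,-.44,.35],R(-157.28)); print(robot.read_t(),robot.read_position())
robot.goto([.441,.15,.35],R(289)); print(robot.read_t(),robot.read_position())
robot.servo_line([.441,.15,.17],speed=.12); robot.dwell(.2)
print(robot.read_t(),robot.read_position(),robot.read_force(),robot.read_tcp_rot()[:,2])
for n in("scene","top"):
    p,d=robot.grab_frame(n); i=robot.camera_info(n)
    np.savez(f"{n}1.npz",p=p,d=d,**i)
    f=192/np.tan(np.radians(i["vfov"]/2)); c=i["view"]@np.r_[robot.read_position(),1]; 
    u=f*c[0]/c[2]+i["cx"],f*c[1]/c[2]+i["cy"]; print(n,u)
    x,y=map(int,u); x0=max(x-60,0);y0=max(y-60,0)
    o=cv2.resize(p[y0:y0+120,x0:x0+120,::-1],None,fx=4,fy=4,interpolation=cv2.INTER_NEAREST)
    cv2.drawMarker(o,(int((u[0]-x0)*4),int((u[1]-y0)*4)),(0,0,255),cv2.MARKER_CROSS,20,1); cv2.imwrite(f"pics/{n}1.png",o)
E
```

```text
1.525 0.0009343654900046508
2.45 [ 0.19037583 -0.44034487  0.34940188]
4.7333 [0.44123272 0.14940557 0.35000197]
6.5833 [0.44114371 0.15013059 0.17037763] [ 0.33756577 -0.30767042 -1.10592563] [ 5.86652998e-04  5.05293585e-04 -9.99999700e-01]
scene (np.float64(207.69380057695076), np.float64(252.70710230923413))
top (np.float64(144.62413466119236), np.float64(204.99437867336744))
```

View pics/scene1.png

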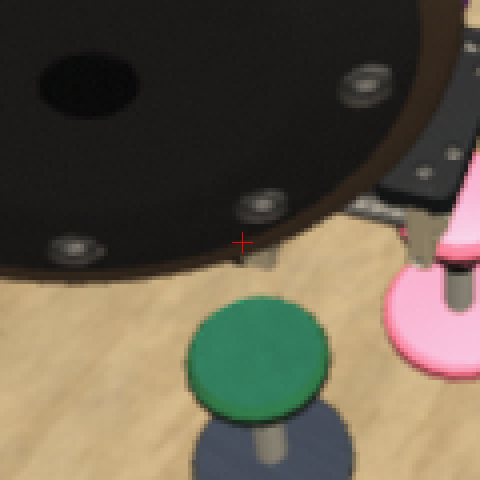

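View pics/top1.png

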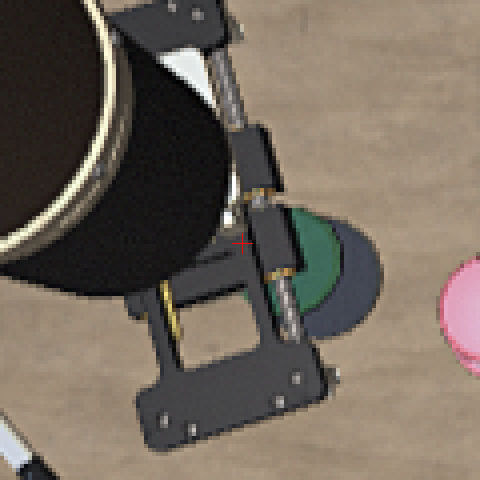

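The scene crop shows a grey tip at about crop (262,258) and a second grey part at (422,250). I'll check their 3-D positions to see which is the fingertip and whether the second is lower.

```bash
python3 - <<'E'
from h import *
p,d,P=pts("scene1.npz")
for (a,b) in((262,255),(262,265),(422,225),(422,245),(422,258),(380,210),(410,195),(260,350)):
    u,v=147+a//4,192+b//4; print((a,b),d[v,u].round(3),P[v,u].round(4),p[v,u])
m=(d>0)&(np.hypot(P[...,0]-.441,P[...,1]-.15)<.15)&(P[...,2]>.115)
q=P[m]
for lo in np.arange(.12,.3,.01):
    s=q[(q[:,2]>=lo)&(q[:,2]<lo+.01)]
    if len(s): print(lo.round(2),len(s),s.min(0).round(3),s.max(0).round(3))
for n in("scene","top"):
    p,d,P=pts(n+"1.npz"); hsv=cv2.cvtColor(p,cv2.COLOR_RGB2HSV)
    m=(hsv[...,0]>=65)&(hsv[...,0]<=90)&(hsv[...,1]>80)&(d>0)&(P[...,2]>.075)&(P[...,2]<.125)
    q=P[m].astype(np.float32); print(n,m.sum(),cv2.minEnclosingCircle(q[:,:2]))
E
```

```text
(262, 255) 0.638 [0.4248 0.1573 0.1847] [126 114  90]
(262, 265) 0.643 [0.4251 0.1578 0.1774] [147 130 102]
(422, 225) 0.548 [0.3456 0.1602 0.2637] [136 123  98]
(422, 245) 0.555 [0.3456 0.1606 0.2533] [135 122  97]
(422, 258) 0.563 [0.3466 0.1594 0.2446] [122 112  91]
(380, 210) 0.566 [0.3656 0.156  0.2532] [153 146 134]
(410, 195) 0.539 [0.3496 0.1608 0.2783] [32 34 33]
(260, 350) 0.705 [0.4384 0.1519 0.101 ] [ 49 124  93]
0.17 23 [0.422 0.147 0.171] [0.439 0.161 0.18 ]
0.18 18 [0.422 0.151 0.18 ] [0.431 0.16  0.189]
0.23 9 [0.345 0.147 0.237] [0.351 0.16  0.239]
0.24 46 [0.344 0.147 0.24 ] [0.379 0.163 0.25 ]
0.25 94 [0.344 0.153 0.25 ] [0.376 0.162 0.26 ]
0.26 63 [0.339 0.097 0.26 ] [0.363 0.164 0.27 ]
0.27 644 [0.338 0.085 0.27 ] [0.376 0.165 0.28 ]
0.28 34 [0.339 0.096 0.28 ] [0.371 0.16  0.281]Traceback (most recent call last):
  File "<stdin>", line 13, in <module>
cv2.error: OpenCV(4.12.0) /io/opencv/modules/imgproc/src/shapedescr.cpp:201: error: (-215:Assertion failed) count >= 0 && (depth == CV_32F || depth == CV_32S) in function 'minEnclosingCircle'
```

The fingertip is the lowest part: the second piece is at z ≥ 0.237, well above it. The tip also reads about 4–5 mm high in y in the scene view, so the top camera's y ≈ 0.148 is the better value. I'll descend stepwise with force monitoring, aiming for about 7 mm of sink.

```bash
python3 - <<'E'
from h import *
from rig import robot
X,Y=.442,.148
robot.servo_line([X,Y,.112],speed=.1); robot.dwell(.15)
f0=np.mean([robot.read_force() for _ in range(5)],0); print(robot.read_t(),robot.read_position().round(4),f0)
z=.104
while z>.0935:
    robot.servo_line([X,Y,z],speed=.03); robot.dwell(.1)
    f=robot.read_force()-f0; print(round(z,4),robot.read_position().round(4),f.round(2),round(robot.read_t(),2))
    if f[2]>5.5: break
    z-=.002
p,d=robot.grab_frame("scene"); np.savez("scene2.npz",p=p,d=d,**robot.camera_info("scene")); cv2.imwrite("pics/scene2.png",cv2.resize(p[180:340,130:330,::-1],None,fx=4,fy=3.75))
print(robot.read_t())
E
```

```text
7.5667 [0.4424 0.1483 0.1127] [ 0.48134186 -0.17804534 -0.52863951]
0.104 [0.442 0.148 0.104] [-1.6   0.37  0.63] 8.08
0.102 [0.442 0.148 0.102] [-0.91  0.55 -0.07] 8.43
0.1 [0.4422 0.1481 0.1001] [-0.69 -0.07  1.72] 8.78
0.098 [0.4422 0.1481 0.0981] [-0.62 -0.54  3.48] 9.13
0.096 [0.4422 0.1482 0.0961] [-0.07  0.96  4.14] 9.48
0.094 [0.4422 0.1481 0.0941] [0.65 0.42 5.23] 9.83
9.8833
```

View pics/scene2.png

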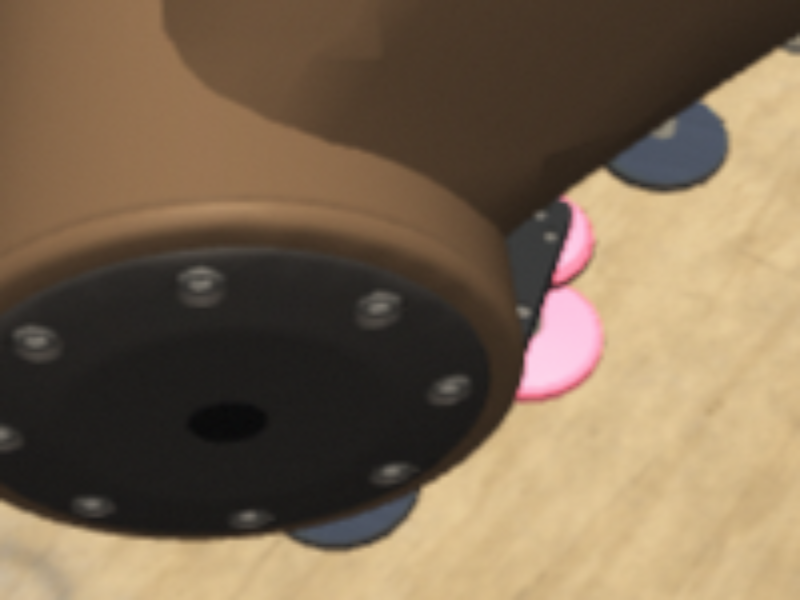

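The wrist hides the cover in this view; only the foot's edge shows, at about (355,520). Force rises with depth as the spring figures predict: roughly 5 N at 7 mm. I'll hold for just over a second, then lift.

```bash
python3 - <<'E'
from h import *
from rig import robot
F=[]
for _ in range(6): robot.dwell(.2); F.append(robot.read_force()[2]+.53)
print(np.round(F,2),robot.read_position().round(4),robot.read_t())
X,Y=.442,.148
robot.servo_line([X,Y,.11],speed=.04); robot.servo_line([X,Y,.26],speed=.12)
robot.dwell(.3); print(robot.read_t(),robot.read_position(),robot.read_force())
for n in("scene","top"):
    p,d=robot.grab_frame(n); np.savez(n+"3.npz",p=p,d=d,**robot.camera_info(n)); cv2.imwrite(f"pics/{n}3.png",p[:,:,::-1])
for k in "03":
  for n in("scene","top"):
    p,d,P=pts(n+k+".npz"); hsv=cv2.cvtColor(p,cv2.COLOR_RGB2HSV)
    m=(hsv[...,0]>=65)&(hsv[...,0]<=90)&(hsv[...,1]>80)&(d>0)&(P[...,2]>.075)&(P[...,2]<.125)
    q=P[m].astype(np.float32)
    if len(q): print(k,n,len(q),q.min(0),q.max(0),np.percentile(q[:,2],80),np.median(q,0))
E
```

```text
[4.75 6.06 5.16 4.35 4.61 5.46] [0.4421 0.1481 0.094 ] 11.0833
13.3333 [0.44191629 0.14792047 0.25971057] [ 0.15596549 -0.1298974   0.75774787]
0 scene 856 [0.411772   0.12165888 0.08685909] [0.46998012 0.18231171 0.10369924] 0.10004796 [0.43729115 0.15590447 0.09847952]
0 top 565 [0.41354808 0.11872731 0.08695698] [0.47125506 0.17635809 0.10549242] 0.10095679 [0.44164497 0.14547472 0.09924886]
3 scene 858 [0.41160664 0.12173982 0.08728009] [0.47003743 0.1822472  0.10325817] 0.10014218 [0.43747938 0.15598926 0.09854706]
3 top 497 [ 0.41343674 -0.12545274  0.07703892] [0.9789647  0.16913553 0.10532609] 0.10115784 [0.4415519  0.14289491 0.09939738]
```

View pics/scene3.png

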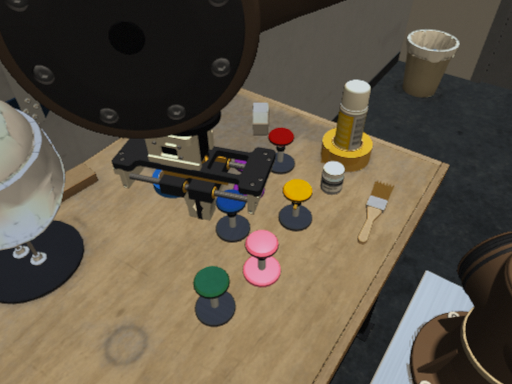

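View pics/top3.png

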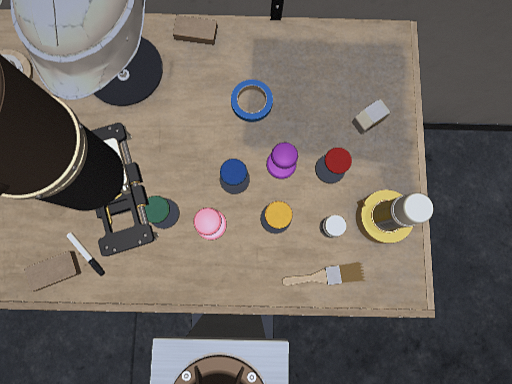

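The green cover is back up at its original pixel (212,282) and height. In the top view, the other covers and the jar are at the same pixels as before. The gripper is about 0.16 m above the cover, so I'm handing in.

```bash
python3 -c "
from rig import robot
robot.job_done(); print(robot.read_t())"
```

```text
the job is handed in; nothing more can be done
the job is handed in; nothing more can be done
```

I rested the shut fingertips on the green cover, held them there for 1.2 s, lifted off, and handed the job in at about 13.5 s of the 35 s allowed.

- **Press:** the tip stayed at z 0.094, about 7 mm below the untouched height. The force read 4.4–6.1 N. The spring figures predict about 4.5 N at that depth, and the sensor's noise is around 1 N.
- **Not seen directly:** the wrist hid the cover from the scene camera during the press and I took no top picture then. The sink is therefore inferred from tip height and force.
- **After lift-off:** the scene camera shows the green cover back at its original height and position to within about 0.5 mm. The other stands and the jar look unmoved in the pictures. The fingertips finished about 0.16 m above the cover.
- **Disagreements:** the two cameras differed by about 5 mm in the cover's y position. I went with y = 0.148, close to the top camera's reading, because the fingertip itself read about 4–5 mm high in y in the scene view. The top camera's final numeric check of the green cover was spoilt because the gripper partly covered it and stray green pixels were counted.

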